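# Clip the seedling strip into its windowsill propagator base

## Robot

A 6-joint arm with a two-finger parallel gripper is mounted at the origin on the work surface. World frame = base frame: x ahead of the robot, y to its left, z up, the work surface at z = 0. Lengths are in m, angles in degrees, forces in N, time in s.
With the tool pointing down it reaches from about 0.325 to 0.75 m from the base axis. Payload 7.6 kg.
Tool frame: the origin (TCP) lies at the very end of the fingers, on their centre line; the grasp point (between the pads) lies 19 mm behind it (robot.hold_point_z is the distance from the TCP to the grasp point, in m); z points along the fingers, y is the line along which they close (so a half turn about z gives the same grasp; the last joint's range is limited). The gripper opens to 85 mm and grips with 20 to 120 N. Pads are 22 mm wide; open, the fingers measure 114 mm over their backs; the gripper's body (76 mm by 85 mm) begins 54 mm behind the grasp point. The pads swing forward as they close: fully open they stand 13 mm farther back than shut.
Start: joints at [67.363, 2.991, 80.254, -0, 96.75, -4.028], TCP at [0.168, 0.498, 0.231] pointing down, gripper open.
Joint ranges: [-166.34, 166.34], [-52.06, 124.39], [6.96, 135.62], [-60.46, 240.46], [14.63, 156.25], [-167.68, 167.68]. Speed limits (degrees/s): [147.25, 147.25, 172.46, 180, 180, 180].

## Interface

Orientations are given as [roll, pitch, yaw] about the fixed x, y, z axes, in that order (R = Rz(yaw) Ry(pitch) Rx(roll)).
In Python, from workcell import read_state, grab_frame, order, robot gives the robot as it stands.
- The arm moves only by the shell command python3 -m creep 'ROWS' [FORCE]. ROWS is JSON, a list of rows, each a list of 3 entries, a list of its own where there are three numbers: the shift along the tool's x, y, z each as a share of 12 cm, from -1 to 1, then the turn about the tool's z as a share of 180 degrees, from -1 to 1, then the gripper's target within -1 to 1 (shut at 1, half-way at 0, fully open at -1). In form: [[[dx, dy, dz], spin, claw], ...]. A call has exactly 8 rows; each row shifts and turns the commanded pose from where the row before left it, along the tool's axes as they then stand; what a row does not reach is not made up. A row lasts 1/10 s, in which the tool goes at most 50 mm and 8.59 degrees, less where a joint would pass 70% of its speed; a pose out of reach is approached as far as the arm can. A call with a number of a shift or a turn outside -1 to 1 is refused whole. A call with a gripper value outside its range is refused whole. The fingers move at their own pace and stop on an object; FORCE is the grip in N (left out, the last holds). Time passes only in rows, so rows that do not move let the fingers close, or fill a call up. It gives the time, the measured TCP pose, the force, the opening and the grip force at its end, in the units of the state.
- read_state(): the state, without advancing time (a new reading comes with each control period).
- grab_frame(name): name is "side" or "top"; returns a dict with "img" (400x640x3 uint8, red, green, blue), "range_z" (400x640 float32, m along the optical axis (not along the pixel's ray), 0 where there is no reading), "fx", "fy", "cx", "cy" (pixels), "rvec" (rotation vector, rad) and "tvec" (3), from world to camera coordinates, as OpenCV has them. Camera axes: x right, y down, z forward; pixel columns grow to the right and rows downward; lengths in m; the calibration is good to about 2 mm. A picture is of the moment at which its call begins.
- order.hand_in(): hands the job in; it is judged then, once.
The state is a dict: "clock": time; "joint_pos": joint angles; "joint_vel": joint speeds; "effort": joint torques, N m; "ee_pos": TCP position; "eef_rot": TCP orientation; "force": force on the tool from outside, world axes, zero at the start; "torque": the same for the moment, N m; "grip_width": finger opening in m; "grasp_force": force on a finger pad.
Only numpy, scipy, OpenCV 4.12 (cv2) and the standard library are available. Lean on these libraries where they do the work, as an engineer would, in place of code of your own. Each camera call takes 0.05 s, during which the arm holds its last target. There are 200 camera calls.

## Task

Clip the empty seedling strip into its propagator, ready for sowing: lay it flat on the bed between the curbs with its tongue pointing at the overhanging lip, then slide it along the bed, tongue under the lip, until it is fully home and the spring catch has come up behind it. Go gently, feeling for the stop without forcing the plastic, then let go of it, and leave the other things on the sill where they are.

Things in the scene. Friction and masses are not known exactly. Their poses are not given: they have to be found in the camera images.
- strip_mid (a point): Centre of the loose empty seedling strip: a row of 3 open cells, smooth hard black plastic, 46 mm tall, 60 to 130 g; this point is 23 mm above its underside. Strip axes: x along it to the tongue, y across, z up. Cells 150 mm long (x -75 to 75), 44 wide. Rim 158 x 52 mm over its upright outer faces, 34 to 46 mm above the underside: grip it across the 52 mm. Starts upright on the sill.
- tongue_tip (a point): Tip of the strip's flat tongue, mid-width, on its underside: 87 mm ahead of strip_mid along the strip's x and 23 mm below it; axes as the strip's. The tongue is 36 mm wide, 4 thick, level with the underside, and sticks out 12 mm from the cells' end wall. Fully home: that wall, above the tongue, butts against the lip's face (strip_mid above bed_mid in the mid setting).
- base: White warming base of the propagator, fixed on the sill, 326 x 100 mm, 6 mm thick (x -148 to 178 mm), with a thermostat pod 30 mm high at x 143 to 175. Origin at sill height; x along the propagator towards the overhanging lip, y across, z up. On it, screwed down through long slots, stands the grey cradle: bed, curbs, lip and catch in one piece (see bed_mid).
- bed_mid (a point): Point straight above the base's origin at bed height, 22 mm above the sill; axes as the base's. The cradle is set anywhere up to 30 mm either way along x, which the readings do not tell. In mid setting: curbs x -62 to 70 mm, 51 mm apart, flared, 11 mm above the bed; lip face at x = 75, top 12 mm above the bed; pocket under it 6 mm high, 44 wide, 15 deep.
- catch (a joint): Springy white catch, 18 mm wide, in a slot at the bed's other end. 0 rad: up, its nib 5 mm above the bed at x -83 to -77 mm (mid setting); grows as it is pressed down (0.11 rad: nib level with the bed, pushing up about 4 N; 2.5 N at the top). A strip laid short of the lip lies on it; once home, the nib springs up behind its rear wall with 2 mm to spare.
Things that resemble listed ones, but are neither listed nor needed, are in the scene too. Of the things that look like the part that bears strip_mid, take the one that is farthest to the robot's left at the start.

How it is judged (in metres and radians):
On the way:
1. the strip has been laid on the bed between the curbs, tongue towards the lip, its rear end on the catch: either pressing it down or propped up by it (x of tongue_tip in the frame of base between 0 and 0.114 m and y of tongue_tip in the frame of base between -0.006 and 0.006 m and z of tongue_tip in the frame of base between 0.0195 and 0.025 m and angle between strip_mid's own z axis and vertical below 0.06 rad and (value of joint catch above 0.045 rad or angle between strip_mid's own z axis and vertical above 0.022 rad)), for 0.1 s.
At the end, for the whole second after the job is handed in: The strip lies flat on the bed (tongue tip within 2.5 mm of its height and 6 mm of its midline, tilt under 0.02 rad), home under the lip, with the catch up behind it (under 0.04 rad; tongue tip 54.5 to 119.5 mm along the base, as the cradle is set), at rest and let go (x of tongue_tip in the frame of base between 0.0545 and 0.1195 m and y of tongue_tip in the frame of base between -0.006 and 0.006 m and z of tongue_tip in the frame of base between 0.0195 and 0.0245 m and angle between strip_mid's own z axis and vertical below 0.02 rad and value of joint catch below 0.04 rad and linear speed of strip below 0.01 m/s); the robot touches nothing.
It fails at once if the strip is forced against the cradle, its lip or its catch (more than 25 N) (contact force between strip and cradle above 25 N).
It fails at once if another thing on the sill is shifted by more than 15 mm (distance of any of caddy, spoon_rest, opener, strainer from where it was at the start of the episode above 0.015 m).
It also fails if it takes over 51 s, if anything falls off the work surface, if the arm or the gripper's body presses on something with over 40 N, if the wrist force passes 120 N, or if a joint passes its speed limit or range.

## Working session

There is one attempt and no reset: what is moved stays moved. The work goes in short steps, Python scripts to look and compute and a shell command to move; the robot and the scene stay as the last step left them, time stands still between calls to the robot, and variables do not carry over. Pictures are saved under pics/ and viewed, at most 10 in all, crops included, and the job is handed in when it is done.

```bash
mkdir -p pics; ls
cat > h.py <<'E'
import numpy as np, cv2
from workcell import read_state, grab_frame, order, robot
def snap(n):
    f=grab_frame(n); f['R']=cv2.Rodrigues(np.array(f['rvec'],float))[0]; f['t']=np.array(f['tvec'],float).ravel(); return f
def cloud(f):
    z=f['range_z']; v,u=np.mgrid[:z.shape[0],:z.shape[1]]
    c=np.dstack([(u-f['cx'])/f['fx']*z,(v-f['cy'])/f['fy']*z,z])
    p=(c-f['t'])@f['R']; p[z<=0]=np.nan; return p
def ray(f,u,v,h):
    d=np.array([(u-f['cx'])/f['fx'],(v-f['cy'])/f['fy'],1])@f['R']; o=-f['t']@f['R']
    return o+d*(h-o[2])/d[2]
def save(f,n): cv2.imwrite('pics/'+n+'.png',f['img'][:,:,::-1])
E
python3 - <<'E'
from h import *
s=read_state(); print({k:np.round(v,3) for k,v in s.items()})
for n in('top','side'):
    f=snap(n); save(f,n+'0'); np.save(n+'0.npy',f,allow_pickle=True); print(n,-f['t']@f['R'],f['R'][2])
E
```

```text
pics
{'clock': np.float64(0.0), 'joint_pos': array([ 6.7363e+01,  3.0270e+00,  8.0314e+01, -3.0000e-03,  9.6750e+01,
       -4.0300e+00]), 'joint_vel': array([-0.021, -0.077,  0.017,  0.031, -0.027, -0.044]), 'effort': array([-2.0000e-03, -3.8170e+01, -3.6017e+01, -0.0000e+00,  6.0000e-03,
        0.0000e+00]), 'ee_pos': array([0.167, 0.497, 0.23 ]), 'eef_rot': array([-1.79909e+02, -4.00000e-03,  1.61392e+02]), 'force': array([ 0.767, -0.776, -0.77 ]), 'torque': array([-0.001, -0.074, -0.009]), 'grasp_force': np.float64(0.0), 'grip_width': np.float64(0.085)}
top [ 0.35567961 -0.21440465  1.52819766] [ 0.06423718 -0.00712306 -0.99790924]
side [ 0.19460919 -0.79791697  0.83508916] [ 0.24906297  0.58533839 -0.77158707]
```

View pics/top0.png

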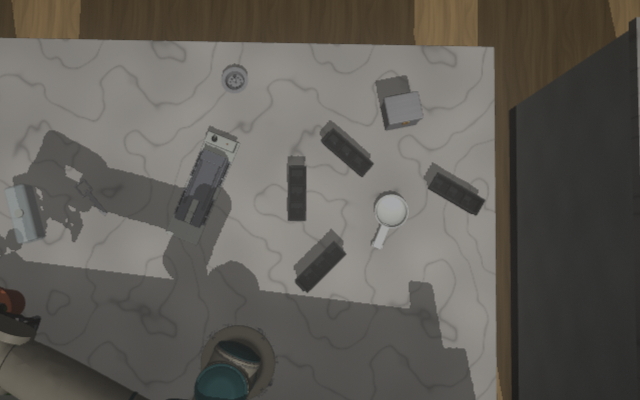

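View pics/side0.png

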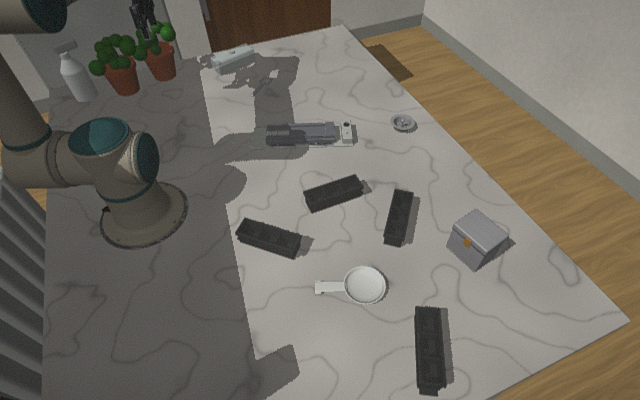

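Pictures: the propagator is at about (207,180) in the top view, with its pod at the upper end (222,140). There are four black strips, at (297,188), (346,148), (320,262) and (455,190). World +y is to the left in the image, so (297,188) is the leftmost. I'll confirm that with coordinates and one crop.

Run:
```python
from h import *
T=np.load('top0.npy',allow_pickle=True).item(); S=np.load('side0.npy',allow_pickle=True).item()
for n,f in(('top',T),('side',S)):
    p=cloud(f); g=f['img'].max(2)
    m=((g<75)&(p[...,2]>.025)&(p[...,2]<.07)&(p[...,0]>.25)).astype(np.uint8)
    N,L,st,c=cv2.connectedComponentsWithStats(m)
    for i in range(1,N):
        if st[i,4]<150: continue
        q=p[L==i]; top=q[q[:,2]>np.percentile(q[:,2],60)-.004]
        r=cv2.minAreaRect((q[:,:2]*1000).astype(np.float32)); print(n,c[i].round(),st[i,4],'rect',np.round(r[0]),np.round(r[1]),round(r[2],1),'z',np.percentile(q[:,2],[5,50,95]).round(4))
a=cv2.resize(T['img'][120:235,160:320],None,fx=5,fy=5,interpolation=cv2.INTER_CUBIC)
b=cv2.resize(S['img'][105:220,250:410],None,fx=5,fy=5,interpolation=cv2.INTER_CUBIC)
g=lambda x:np.clip((x/255.)**.6*255,0,255).astype(np.uint8)
cv2.imwrite('pics/c1.png',g(a)[:,:,::-1]);cv2.imwrite('pics/c2.png',g(b)[:,:,::-1])
```

```text
top [613. 162.] 2131 rect [  599. -1076.] [698.  13.] 0.0 z [0.0274 0.0485 0.0677]
top [346. 151.] 360 rect [ 608. -306.] [156.  52.] 49.5 z [0.0298 0.0439 0.0506]
top [295. 193.] 298 rect [ 487. -163.] [156.  49.] 0.8 z [0.0277 0.0451 0.0515]
top [457. 193.] 424 rect [ 494. -623.] [157.  52.] 60.1 z [0.0285 0.0434 0.0501]
top [ 34. 211.] 232 rect [425. 589.] [153.  11.] 17.0 z [0.0263 0.0374 0.0498]
top [324. 260.] 218 rect [ 284. -239.] [ 51. 143.] 45.7 z [0.0383 0.0459 0.0512]
side [333. 190.] 680 rect [ 489. -166.] [158.  54.] 0.6 z [0.0262 0.0396 0.0462]
side [399. 215.] 518 rect [ 610. -309.] [161.  51.] 49.9 z [0.0268 0.0422 0.0464]
side [276. 237.] 601 rect [ 286. -240.] [ 54. 143.] 44.7 z [0.0265 0.0406 0.047 ]
side [430. 346.] 1036 rect [ 496. -624.] [159.  53.] 60.4 z [0.0278 0.0433 0.047 ]
```

View pics/c1.png

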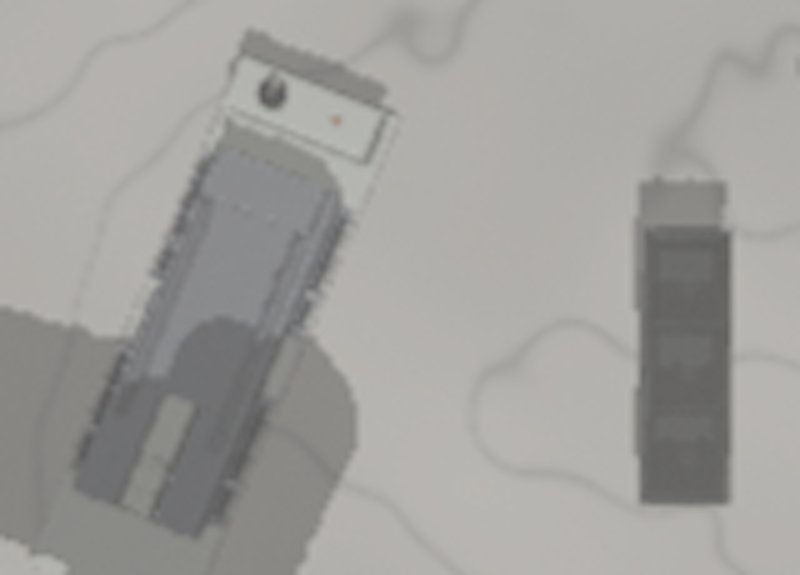

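View pics/c2.png

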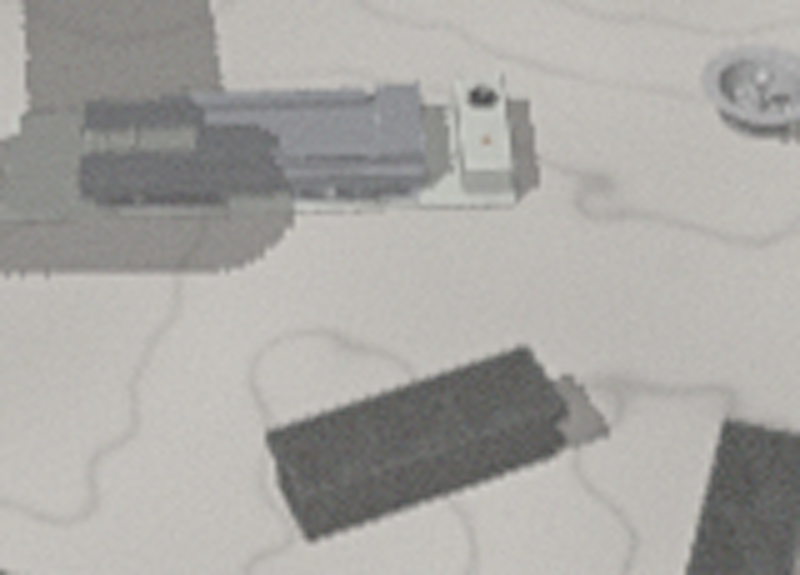

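Confirmed by coordinates: the leftmost strip is the one at top (297,188), world y = -0.165; the others lie at -0.24, -0.31 and -0.62. In the side crop a step at its far (+x) end, around (565,415), looks like the tongue. Next I'll check that numerically and measure the propagator.

Run:
```python
from h import *
T=np.load('top0.npy',allow_pickle=True).item(); S=np.load('side0.npy',allow_pickle=True).item()
P={}
for n,f in(('top',T),('side',S)):
    p=cloud(f); g=f['img'].max(2).astype(int); P[n]=p
    for x0,nm in((.5655,'far'),(.4085,'near')):
        s=1 if nm=='far' else -1
        d=(p[...,0]-x0)*s
        m=(d>.000)&(d<.02)&(abs(p[...,1]+.165)<.03)
        print(n,nm,[(round(float(a),3),int(b),round(float(c),3)) for a,b,c in sorted(zip(d[m],g[m],p[...,2][m]))][:40:2])
    m=(p[...,2]>.014)&(p[...,2]<.045)&(p[...,0]>.33)&(p[...,0]<.75)&(p[...,1]>-.1)&(p[...,1]<.2)
    N,L,st,c=cv2.connectedComponentsWithStats(m.astype(np.uint8))
    for i in range(1,N):
        if st[i,4]<60: continue
        q=p[L==i]; r=cv2.minAreaRect((q[:,:2]*1000).astype(np.float32)); print(n,c[i].round(),st[i,4],np.round(r[0],1),np.round(r[1],1),round(r[2],2),'z',np.percentile(q[:,2],[5,50,95]).round(4))
    m=(p[...,2]>.0035)&(p[...,2]<.045)&(p[...,0]>.3)&(p[...,0]<.75)&(p[...,1]>-.1)&(p[...,1]<.2)
    N,L,st,c=cv2.connectedComponentsWithStats(m.astype(np.uint8)); i=1+st[1:,4].argmax(); q=p[L==i]
    r=cv2.minAreaRect((q[:,:2]*1000).astype(np.float32)); print(n,'BASE',st[i],np.round(r[0],1),np.round(r[1],1),round(r[2],2))
```

```text
top far [(0.0, 60, 0.041), (0.001, 143, -0.005), (0.004, 137, -0.002), (0.006, 130, 0.0), (0.008, 70, 0.006), (0.008, 70, 0.004), (0.008, 70, 0.006), (0.008, 72, 0.004), (0.008, 98, 0.005), (0.009, 114, 0.005), (0.009, 71, 0.002), (0.009, 136, 0.005), (0.009, 118, 0.002), (0.009, 130, 0.0), (0.011, 95, 0.006), (0.011, 92, 0.006), (0.012, 95, 0.001), (0.012, 95, 0.0), (0.012, 94, 0.001), (0.012, 132, 0.002)]
top near [(0.0, 119, -0.0), (0.0, 124, 0.004), (0.0, 113, 0.001), (0.0, 113, -0.0), (0.0, 115, 0.003), (0.0, 115, 0.007), (0.001, 122, 0.004), (0.001, 125, -0.0), (0.001, 125, 0.006), (0.003, 144, -0.002), (0.003, 141, -0.0), (0.003, 133, -0.002), (0.003, 133, 0.003), (0.003, 136, -0.003), (0.003, 137, -0.003), (0.003, 134, -0.006), (0.003, 130, 0.002), (0.003, 131, -0.004), (0.004, 135, 0.004), (0.006, 142, -0.001)]
top [221. 141.] 355 [636.7  62.4] [90.8 33.9] 70.19 z [0.0218 0.0303 0.0366]
top [201. 188.] 2044 [500.7 114.7] [ 94.5 219.1] 68.21 z [0.017  0.0239 0.0364]
top BASE [ 172  130   68  118 3636] [504.5 120.8] [132.7 337. ] 67.68
side far [(0.0, 54, 0.043), (0.0, 57, 0.0
[... 335 characters left out ...]
007, 51, 0.005), (0.007, 47, 0.002)]
side near [(0.001, 149, -0.001), (0.001, 161, -0.003), (0.001, 140, 0.0), (0.001, 153, -0.002), (0.002, 148, -0.0), (0.002, 158, -0.001), (0.003, 155, -0.001), (0.003, 151, 0.002), (0.003, 156, 0.001), (0.004, 157, 0.002), (0.004, 156, 0.0), (0.004, 150, -0.001), (0.004, 154, -0.003), (0.005, 154, -0.003), (0.005, 154, -0.003), (0.005, 160, 0.0), (0.006, 163, 0.003), (0.006, 157, -0.001), (0.006, 161, -0.002), (0.006, 159, -0.0)]
side [346. 131.] 229 [638.7  61.5] [92.8 32.1] 68.35 z [0.0189 0.0284 0.0341]
side [301. 133.] 1269 [501.2 113.9] [ 84.1 215.9] 67.66 z [0.0174 0.022  0.0336]
side BASE [ 250  120  104   29 2202] [503.4 111.6] [100.7 323.4] 69.39
```

The tongue is at the far (+x) end: low dark points lie 8 mm beyond the rim there and none at the near end. The base origin is near (0.489, 0.118) with yaw about -21°. I'll move above the strip now and refine the propagator in the same turn, from the images already taken.

```bash
cat >> h.py <<'E'
from scipy.spatial.transform import Rotation as Ro
def togo(pos,yaw):
    s=read_state(); R=Ro.from_euler('xyz',s['eef_rot'],degrees=True).as_matrix()
    d=R.T@(np.array(pos)-s['ee_pos'])
    print('clock',round(float(s['clock']),2),'pos',np.round(s['ee_pos'],4),'rot',np.round(s['eef_rot'],2),'F',np.round(s['force'],1),'w',round(float(s['grip_width']),4),'| shares',np.round(d/.12,3),'spin',round(-((yaw-s['eef_rot'][2]+180)%360-180)/180,4))
E
python3 -m creep '[[[-0.15,-0.15,0.03],0,-1],[[-0.27,-0.27,0.04],0,-1],[[-0.27,-0.27,0.04],0,-1],[[-0.27,-0.27,0.04],0,-1],[[-0.27,-0.27,0.04],0,-1],[[-0.27,-0.27,0.04],0,-1],[[-0.27,-0.27,0.04],0,-1],[[-0.27,-0.27,0.04],0,-1]]'
python3 -m creep '[[[-0.27,-0.27,0.04],0,-1],[[-0.27,-0.27,0.04],0,-1],[[-0.27,-0.27,0.04],0,-1],[[-0.27,-0.27,0.04],0,-1],[[-0.27,-0.27,0.04],0,-1],[[-0.27,-0.27,0.04],0,-1],[[-0.27,-0.27,0.04],0,-1],[[-0.1,-0.1,0],0,-1]]'
python3 - <<'E'
from h import *
togo([.488,-.165,.12],180.7)
for n in('top','side'):
    f=np.load(n+'0.npy',allow_pickle=True).item(); p=cloud(f)
    o=np.array([.4893,.118]); a=np.radians(-21.2); 
    q=(p[...,:2]-o)@np.array([[np.cos(a),-np.sin(a)],[np.sin(a),np.cos(a)]]); x=q[...,0];y=q[...,1];z=p[...,2]
    print(n,'y0 prof x,z,n',[(X,round(float(np.median(z[m])*1e3),1),int(m.sum())) for X in range(-160,185,5) for m in [(abs(x*1e3-X)<2.5)&(abs(y)<.018)] if m.sum()])
    for lo,hi in((-60,-10),(-10,40)):
        print(n,lo,'y prof',[(Y,round(float(np.median(z[m])*1e3),1)) for Y in range(-54,56,3) for m in [(x*1e3>lo)&(x*1e3<hi)&(abs(y*1e3-Y)<1.5)] if m.sum()])
E
```

```text
clock: 0.9
ee_pos: [0.3216, 0.1857, 0.1937]
eef_rot: [180.0, 0.0, 161.4]
force: [1.7, 0.9, 0.4]
grip_width: 0.0854
grasp_force: 0.0
clock: 1.7
ee_pos: [0.4717, -0.1182, 0.159]
eef_rot: [-180.0, -0.1, 161.2]
force: [-0.7, 0.0, 0.2]
grip_width: 0.0849
grasp_force: 0.0
clock 1.7 pos [ 0.4717 -0.1182  0.159 ] rot [-1.7997e+02 -1.2000e-01  1.6121e+02] F [-0.7  0.   0.2] w 0.0849 | shares [-0.255 -0.325  0.325] spin -0.1083
top y0 prof x,z,n [(-160, 0.2, 21), (-155, 1.7, 21), (-150, 2.5, 16), (-145, 8.7, 23), (-140, 7.8, 24), (-135, 7.1, 22), (-130, 7.8, 20), (-125, 7.6, 20), (-120, 6.7, 24), (-115, 7.9, 19), (-110, 7.8, 20), (-105, 6.5, 23), (-100, 7.0, 19), (-95, 20.2, 19), (-90, 21.9, 24), (-85, 21.6, 20), (-80, 22.3, 20), (-75, 22.1, 23), (-70, 22.6, 20), (-65, 23.4, 21), (-60, 21.0, 22), (-55, 22.0, 22), (-50, 22.6, 20), (-45, 22.3, 24), (-40, 22.0, 19), (-35, 21.2, 23), (-30, 21.2, 22), (-25, 23.1, 21), (-20, 23.8, 21), (-15, 21.9, 19), (-10, 23.2, 23), (-5, 23.6, 21), (0, 22.6, 21), (5, 22.7, 21), (10, 24.4, 23), (15, 21.7, 22), (20, 24.1, 20), (25, 22.1, 21), (30, 22.3, 23), (35, 2
[... 2659 characters left out ...]
), (-33, 17.9), (-30, 23.0), (-27, 28.5), (-24, 23.1), (-21, 22.2), (-18, 21.7), (-15, 21.1), (-12, 21.6), (-9, 20.9), (-6, 21.0), (-3, 20.6), (0, 20.9), (3, 20.3), (6, 21.3), (9, 21.5), (12, 20.9), (15, 20.9), (18, 22.1), (21, 20.1), (24, 21.6), (27, 21.3), (30, 24.6), (33, 26.6), (36, 23.5), (39, 19.1), (42, 21.3), (45, 19.0)]
side -10 y prof [(-54, -0.5), (-51, -0.4), (-48, 3.1), (-45, 3.3), (-42, 5.4), (-39, 9.0), (-36, 12.3), (-33, 18.5), (-30, 25.6), (-27, 26.9), (-24, 27.3), (-15, 23.8), (-12, 22.2), (-9, 21.7), (-6, 20.8), (-3, 21.1), (0, 20.8), (3, 21.3), (6, 22.0), (9, 20.7), (12, 21.4), (15, 20.5), (18, 21.5), (21, 21.2), (24, 21.9), (27, 25.7), (30, 25.6), (33, 29.6), (36, 29.3)]
```

The cradle's offset is about +14 mm: the lip face is at base x ≈ 89 and the nib bump is at -65. The base origin comes to about (0.490, 0.120). Now I'll line up over the strip.

```bash
python3 -m creep '[[[-0.13,-0.165,0.16],0,-1],[[-0.125,-0.16,0.165],0,-1],[[0,0,0],-0.036,-1],[[0,0,0],-0.036,-1],[[0,0,0],-0.036,-1],[[0,0,0.1],0,-1],[[0,0,0.05],0,-1],[[0,0,0],0,-1]]'
python3 - <<'E'
from h import *
togo([.488,-.165,.018],180.7)
E
```

```text
clock: 2.5
ee_pos: [0.4871, -0.1613, 0.1015]
eef_rot: [179.9, -0.2, -179.3]
force: [-0.3, -0.1, 0.8]
grip_width: 0.0852
grasp_force: 0.0
clock 2.5 pos [ 0.4871 -0.1613  0.1015] rot [ 179.92   -0.18 -179.29] F [-0.3 -0.1  0.8] w 0.0852 | shares [-0.01  -0.032  0.696] spin 0.0
```

```bash
python3 -m creep '[[[-0.01,-0.03,0.15],0,-1],[[0,0,0.2],0,-1],[[0,0,0.2],0,-1],[[0,0,0.1],0,-1],[[0,0,0.045],0,-1],[[0,0,0],0,-1],[[0,0,0],0,-1],[[0,0,0],0,0]]' 50
python3 -m creep '[[[0,0,0],0,0.3],[[0,0,0],0,0.4],[[0,0,0],0,0.5],[[0,0,0],0,0.6],[[0,0,0],0,0.8],[[0,0,0],0,1],[[0,0,0],0,1],[[0,0,0],0,1]]' 50
python3 - <<'E'
from h import *
togo([.488,-.165,.018],180.7)
E
```

```text
clock: 3.3
ee_pos: [0.4901, -0.1656, 0.0213]
eef_rot: [-180.0, 0.1, -179.2]
force: [0.3, 0.2, -0.8]
grip_width: 0.0737
grasp_force: 0.0
clock: 4.1
ee_pos: [0.4898, -0.1656, 0.0209]
eef_rot: [-180.0, 0.1, -179.2]
force: [-1.1, 0.4, 5.1]
grip_width: 0.0513
grasp_force: 52.7
clock 4.1 pos [ 0.4898 -0.1656  0.0209] rot [-1.7997e+02  8.0000e-02 -1.7917e+02] F [-1.1  0.4  5.1] w 0.0513 | shares [0.015 0.005 0.024] spin 0.0007
```

```bash
python3 -m creep '[[[0,0,-0.05],0,1],[[0,0,-0.1],0,1],[[0,0,-0.15],0,1],[[0,0,-0.2],0,1],[[0,0,-0.15],0,1],[[0,0,-0.05],0,1],[[0,0,0],0,1],[[0,0,0],0,1]]'
python3 - <<'E'
from h import *
togo([.488,-.165,.1],158.8)
s=read_state()
for n in('side','top'):
    f=snap(n); save(f,n+'1'); np.save(n+'1.npy',f,allow_pickle=True)
    p=cloud(f); g=f['img'].max(2)
    m=((g<90)&(p[...,2]>.07)&(p[...,2]<.14)&(abs(p[...,0]-.49)<.12)&(abs(p[...,1]+.165)<.04))
    q=p[m]; d=q[:,:2]-s['ee_pos'][:2]; z=q[:,2]
    end=[(round(float(X),3),round(float(np.median(q[k,1])),4),np.percentile(z[k],[5,50,90]).round(4)) for X in np.arange(-.095,.1,.01) for k in [abs(d[:,0]-X)<.005] if k.sum()>3]
    print(n,m.sum(),'x',np.percentile(d[:,0],[0.5,1,99,99.5]).round(4)); 
    for e in end: print(e)
E
```

```text
clock: 4.9
ee_pos: [0.4888, -0.1651, 0.1032]
eef_rot: [180.0, -0.1, -179.2]
force: [-0.0, -0.1, -1.3]
grip_width: 0.0508
grasp_force: 52.2
clock 4.9 pos [ 0.4888 -0.1651  0.1032] rot [ 1.7996e+02 -8.0000e-02 -1.7917e+02] F [-0.  -0.1 -1.3] w 0.0508 | shares [0.007 0.001 0.026] spin 0.1224
side 1235 x [-0.0783 -0.0781  0.0789  0.0826]
(-0.075, -0.1737, array([0.0878, 0.1214, 0.128 ]))
(-0.065, -0.1879, array([0.0885, 0.1128, 0.1272]))
(-0.055, -0.1485, array([0.0846, 0.1068, 0.1255]))
(-0.045, -0.1482, array([0.0849, 0.1066, 0.1269]))
(-0.035, -0.1474, array([0.0839, 0.1075, 0.1265]))
(-0.025, -0.1637, array([0.0859, 0.1103, 0.1261]))
(-0.015, -0.1862, array([0.0905, 0.1114, 0.1278]))
(-0.005, -0.1463, array([0.0848, 0.1156, 0.1332]))
(0.005, -0.1462, array([0.0832, 0.102 , 0.1266]))
(0.015, -0.1867, array([0.0856, 0.0941, 0.1277]))
(0.025, -0.1869, array([0.0877, 0.1023, 0.1143]))
(0.035, -0.188, array([0.0879, 0.1048, 0.1264]))
(0.045, -0.1877, array([0.0842, 0.1068, 0.1266]))
(0.055, -0.1861, array([0.0838, 0.1091, 0.127 ]))
(0.065, -0.1468, array([0.0827, 0.106 , 0.1264]))
(0.075, -0.1606, array([0.0858, 0.1179, 0.1271]))
(0.085, -0.1781, array([0.0832, 0.085 , 0.086 ]))
top 210 x [-0.08   -0.08    0.0845  0.0848]
(-0.075, -0.152, array([0.0842, 0.1285, 0.132 ]))
(-0.065, -0.1527, array([0.0814, 0.0858, 0.1291]))
(-0.055, -0.1552, array([0.0803, 0.0865, 0.1284]))
(-0.045, -0.1576, array([0.0816, 0.086 , 0.1248]))
(-0.035, -0.1574, array([0.0813, 0.0865, 0.1255]))
(-0.025, -0.1477, array([0.0828, 0.0885, 0.1284]))
(0.075, -0.1843, array([0.1232, 0.1284, 0.1315]))
(0.085, -0.1764, array([0.0839, 0.086 , 0.0892]))
```

```bash
python3 -m creep '[[[0,0.15,0],0,1],[[0.01,0.3,0],0,1],[[0.01,0.37,0],0,1],[[0.01,0.38,0],0,1],[[0.01,0.38,0],0,1],[[0.01,0.37,0],0,1],[[0,0.3,0],0,1],[[0,0.15,0],0,1]]'
python3 -m creep '[[[0,0,0],0.02,1],[[0,0,0],0.03,1],[[0,0,0],0.03,1],[[0,0,0],0.03,1],[[0,0,0],0.0124,1],[[0,0,0],0,1],[[0,0,0],0,1],[[0,0,0],0,1]]'
python3 - <<'E'
from h import *
togo([.4788,.1242,.06],158.8)
s=read_state(); o=np.array([.490,.1199]); a=np.radians(-21.2); B=np.array([[np.cos(a),-np.sin(a)],[np.sin(a),np.cos(a)]])
print('base frame TCP',((s['ee_pos'][:2]-o)@B).round(4))
for n in('side','top'):
    f=snap(n); save(f,n+'2'); np.save(n+'2.npy',f,allow_pickle=True)
    p=cloud(f); q=(p[...,:2]-o)@B; g=f['img'].max(2); z=p[...,2]; x=q[...,0]; y=q[...,1]
    m=(g<110)&(z>.07)&(z<.14)&(abs(y)<.05)&(x>-.12)&(x<.1)
    r=cv2.minAreaRect((q[m]*1000).astype(np.float32)); print(n,m.sum(),r)
    k=m&(z>.12)&(abs(x+.013)>.04); r=cv2.minAreaRect((q[k]*1000).astype(np.float32)); print(n,k.sum(),r)
f=np.load('top2.npy',allow_pickle=True).item()['img'][110:235,140:300];g=np.load('side2.npy',allow_pickle=True).item()['img'][70:195,230:390]
i=np.vstack([cv2.resize(k,None,fx=4,fy=2.4*4/2.4,interpolation=cv2.INTER_CUBIC)[:300 if 0 else 500] for k in (f,g)])
i=cv2.resize(i,(384,600)); cv2.imwrite('pics/c3.png',(np.clip((i/255.)**.6*255,0,255)).astype(np.uint8)[:,:,::-1])
E
```

```text
clock: 5.8
ee_pos: [0.4782, 0.1252, 0.1032]
eef_rot: [180.0, -0.1, -179.0]
force: [-0.1, -1.2, -0.3]
grip_width: 0.0511
grasp_force: 52.3
clock: 6.6
ee_pos: [0.479, 0.1225, 0.1038]
eef_rot: [-180.0, -0.0, 158.8]
force: [0.2, -0.5, -1.6]
grip_width: 0.0508
grasp_force: 52.3
clock 6.6 pos [0.479  0.1225 0.1038] rot [-1.7999e+02 -3.0000e-02  1.5885e+02] F [ 0.2 -0.5 -1.6] w 0.0508 | shares [0.006 0.013 0.365] spin 0.0003
base frame TCP [-0.0112 -0.0016]
side 1087 ((-7.0150604248046875, -9.484695434570312), (163.7461395263672, 67.99009704589844), 1.1699835062026978)
side 192 ((-10.590431213378906, -4.242876052856445), (54.21659851074219, 157.98960876464844), 89.95762634277344)
top 506 ((-8.352859497070312, -3.6569175720214844), (53.06144714355469, 166.14842224121094), 89.3905029296875)
top 156 ((-12.307106018066406, -3.5018043518066406), (52.83536148071289, 158.23709106445312), 89.3905029296875)
```

View pics/c3.png

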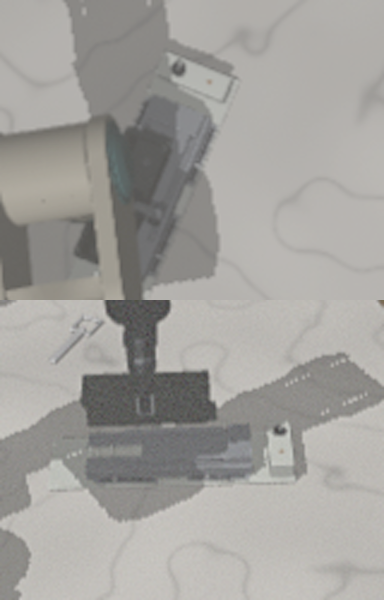

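The crop shows the strip held level over the cradle, tongue end towards the pod and lip. By camera it sits about 3.6 mm to the negative-y side. I'll correct that and lower to just above the curbs.

```bash
python3 -m creep '[[[0,0.03,0.05],0,1],[[0,0,0.1],0,1],[[0,0,0.1],0,1],[[0,0,0.1],0,1],[[0,0,0.05],0,1],[[0,0,0],0,1],[[0,0,0],0,1],[[0,0,0],0,1]]'
cat > m.py <<'E'
from h import *
s=read_state(); o=np.array([.490,.1199]); a=np.radians(-21.2); B=np.array([[np.cos(a),-np.sin(a)],[np.sin(a),np.cos(a)]])
togo([.4788,.1242,.043],158.8)
print('base frame TCP',((s['ee_pos'][:2]-o)@B).round(4)); zt=s['ee_pos'][2]+.025
for n in('side','top'):
    f=snap(n); p=cloud(f); q=(p[...,:2]-o)@B; g=f['img'].max(2); z=p[...,2]; x=q[...,0]; y=q[...,1]
    k=(g<110)&(abs(z-zt)<.012)&(abs(y)<.05)&(x>-.12)&(x<.1)&(abs(x+.013)>.04)&(z>.037)
    N,L,st,c=cv2.connectedComponentsWithStats(k.astype(np.uint8)); k=np.isin(L,[i for i in range(1,N) if st[i,4]>15])
    r=cv2.minAreaRect((q[k]*1000).astype(np.float32)); print(n,k.sum(),np.round(r[0],1),np.round(r[1],1),round(r[2],2),'z rear/front',np.median(z[k&(x<-.06)&(z>zt-.004)]).round(4),np.median(z[k&(x>.03)&(z>zt-.004)]).round(4))
    f0=np.load(n+'0.npy',allow_pickle=True).item()
f=snap('side'); i=cv2.resize(f['img'][90:165,240:370],None,fx=6,fy=6,interpolation=cv2.INTER_CUBIC)
import sys; cv2.imwrite('pics/'+sys.argv[1]+'.png',(np.clip((i/255.)**.6*255,0,255)).astype(np.uint8)[:,:,::-1])
E
python3 m.py d1
```

```text
clock: 7.5
ee_pos: [0.4809, 0.1259, 0.0567]
eef_rot: [180.0, 0.1, 158.8]
force: [-0.6, 0.3, -1.3]
grip_width: 0.0511
grasp_force: 52.3
clock 7.5 pos [0.4809 0.1259 0.0567] rot [1.7996e+02 6.0000e-02 1.5879e+02] F [-0.6  0.3 -1.3] w 0.0511 | shares [ 0.011 -0.02   0.114] spin -0.0
base frame TCP [-0.0107  0.0023]
side 213 [-10.8  -1.3] [ 55.4 157.4] 88.44 z rear/front 0.0804 0.0802
top 149 [-11.5   0. ] [158.   53.5] 0.21 z rear/front 0.0826 0.0811
```

View pics/d1.png

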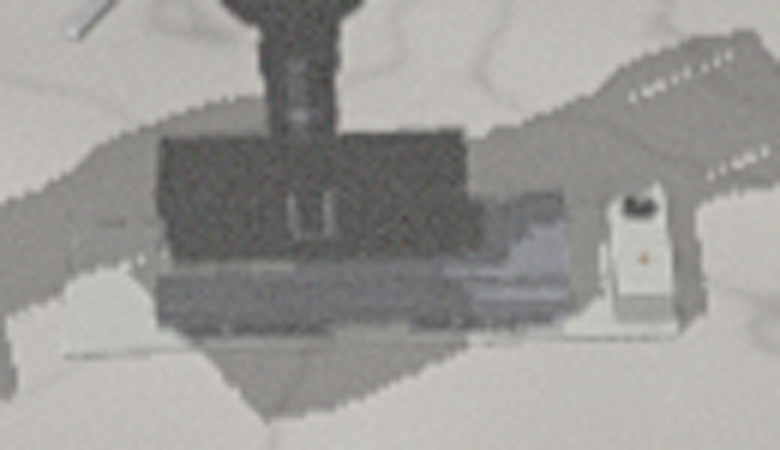

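The strip hovers straight over the bed and in line with the curbs. I'll lower it gently, watching the force.

```bash
python3 -m creep '[[[0,0.008,0.01],0,1],[[0,0,0.015],0,1],[[0,0,0.015],0,1],[[0,0,0.015],0,1],[[0,0,0.01],0,1],[[0,0,0.01],0,1],[[0,0,0],0,1],[[0,0,0],0,1]]'
python3 - <<'E'
from h import *
togo([.4788,.1242,.043],158.8)
E
```

```text
clock: 8.45
ee_pos: [0.4809, 0.1268, 0.0474]
eef_rot: [180.0, 0.0, 158.8]
force: [-0.2, -0.6, 1.6]
grip_width: 0.0511
grasp_force: 52.6
clock 8.45 pos [0.4809 0.1268 0.0474] rot [1.7999e+02 2.0000e-02 1.5880e+02] F [-0.2 -0.6  1.6] w 0.0511 | shares [ 0.009 -0.027  0.036] spin 0.0
```

```bash
python3 -m creep '[[[0,0,0.005],0,1],[[0,0,0.005],0,1],[[0,0,0.005],0,1],[[0,0,0.005],0,1],[[0,0,0.005],0,1],[[0,0,0.004],0,1],[[0,0,0],0,1],[[0,0,0],0,1]]'
python3 - <<'E'
from h import *
togo([.4788,.1242,.043],158.8)
E
```

```text
clock: 9.25
ee_pos: [0.4809, 0.1268, 0.0438]
eef_rot: [180.0, 0.0, 158.8]
force: [-0.0, -0.5, 2.3]
grip_width: 0.0511
grasp_force: 52.8
clock 9.25 pos [0.4809 0.1268 0.0438] rot [1.7999e+02 1.0000e-02 1.5880e+02] F [-0.  -0.5  2.3] w 0.0511 | shares [ 0.008 -0.027  0.006] spin -0.0
```

```bash
python3 -m creep '[[[0,0,0.002],0,1],[[0,0,0.002],0,1],[[0,0,0.002],0,1],[[0,0,0.002],0,1],[[0,0,0],0,1],[[0,0,0],0,1],[[0,0,0],0,1],[[0,0,0],0,1]]'
python3 m.py d2
```

```text
clock: 10.05
ee_pos: [0.4811, 0.1268, 0.0431]
eef_rot: [180.0, 0.0, 158.8]
force: [-1.2, 0.2, 5.6]
grip_width: 0.0513
grasp_force: 53.1
clock 10.05 pos [0.4811 0.1268 0.0431] rot [1.7998e+02 4.0000e-02 1.5880e+02] F [-1.2  0.2  5.6] w 0.0513 | shares [ 0.01  -0.027  0.001] spin 0.0
base frame TCP [-0.0108  0.0032]
side 219 [-10.4   1.2] [ 59.1 157.2] 89.75 z rear/front 0.0669 0.0668
top 147 [-11.7   0.9] [ 52.  158.1] 89.11 z rear/front 0.069 0.0687
```

View pics/d2.png

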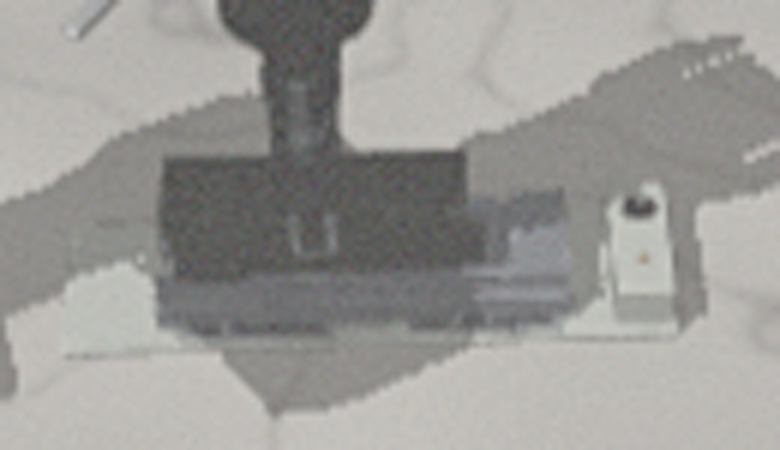

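The picture shows the strip down on the bed, and the 3 N rise confirms bed contact beyond the catch. Next: slide towards the lip.

```bash
python3 -m creep '[[[-0.01,0,0],0,1],[[-0.015,0,0],0,1],[[-0.015,0,0],0,1],[[-0.015,0,0],0,1],[[-0.015,0,0],0,1],[[-0.015,0,0],0,1],[[-0.005,0,0],0,1],[[0,0,0],0,1]]'
python3 -c "
from h import *
togo([.4788,.1242,.043],158.8)"
python3 -m creep '[[[-0.005,0,0],0,1],[[-0.01,0,0],0,1],[[-0.01,0,0],0,1],[[-0.01,0,0],0,1],[[-0.005,0,0],0,1],[[0,0,0],0,1],[[0,0,0],0,1],[[0,0,0],0,1]]'
python3 -c "
from h import *
togo([.4788,.1242,.043],158.8)"
```

```text
clock: 11.0
ee_pos: [0.4914, 0.1229, 0.0431]
eef_rot: [180.0, 0.1, 158.8]
force: [-0.7, -0.3, 5.8]
grip_width: 0.0509
grasp_force: 53.1
clock 11.0 pos [0.4914 0.1229 0.0431] rot [1.7996e+02 6.0000e-02 1.5880e+02] F [-0.7 -0.3  5.8] w 0.0509 | shares [ 0.102 -0.028  0.001] spin -0.0
clock: 11.8
ee_pos: [0.4958, 0.1212, 0.0432]
eef_rot: [180.0, 0.1, 158.8]
force: [-1.4, -0.1, 5.6]
grip_width: 0.0507
grasp_force: 53.1
clock 11.8 pos [0.4958 0.1212 0.0432] rot [1.7996e+02 7.0000e-02 1.5880e+02] F [-1.4 -0.1  5.6] w 0.0507 | shares [ 0.141 -0.028  0.001] spin 0.0
```

```bash
python3 -m creep '[[[-0.007,0,0],0,1],[[-0.007,0,0],0,1],[[-0.007,0,0],0,1],[[-0.007,0,0],0,1],[[-0.007,0,0],0,1],[[-0.005,0,0],0,1],[[0,0,0],0,1],[[0,0,0],0,1]]'
python3 -c "
from h import *
togo([.4788,.1242,.043],158.8)"
python3 -m creep '[[[-0.004,0,0],0,1],[[-0.004,0,0],0,1],[[-0.004,0,0],0,1],[[-0.004,0,0],0,1],[[0,0,0],0,1],[[0,0,0],0,1],[[0,0,0],0,1],[[0,0,0],0,1]]'
python3 -c "
from h import *
togo([.4788,.1242,.043],158.8)"
```

```text
clock: 12.6
ee_pos: [0.5003, 0.1195, 0.0432]
eef_rot: [180.0, 0.1, 158.8]
force: [-1.4, 1.2, 5.3]
grip_width: 0.0513
grasp_force: 53.1
clock 12.6 pos [0.5003 0.1195 0.0432] rot [1.7996e+02 6.0000e-02 1.5880e+02] F [-1.4  1.2  5.3] w 0.0513 | shares [ 0.181 -0.028  0.001] spin 0.0
clock: 13.4
ee_pos: [0.502, 0.1188, 0.0432]
eef_rot: [180.0, 0.1, 158.8]
force: [-1.7, 0.7, 5.7]
grip_width: 0.0509
grasp_force: 53.1
clock 13.4 pos [0.502  0.1188 0.0432] rot [1.7996e+02 6.0000e-02 1.5880e+02] F [-1.7  0.7  5.7] w 0.0509 | shares [ 0.197 -0.028  0.001] spin 0.0
```

```bash
python3 -m creep '[[[-0.003,0,0],0,1],[[-0.003,0,0],0,1],[[-0.003,0,0],0,1],[[-0.003,0,0],0,1],[[0,0,0],0,1],[[0,0,0],0,1],[[0,0,0],0,1],[[0,0,0],0,1]]'
python3 -c "
from h import *
togo([.4788,.1242,.043],158.8)"
```

```text
clock: 14.2
ee_pos: [0.5035, 0.118, 0.0429]
eef_rot: [180.0, 0.1, 158.8]
force: [5.8, -1.0, 2.7]
grip_width: 0.0514
grasp_force: 52.8
clock 14.2 pos [0.5035 0.118  0.0429] rot [1.7997e+02 9.0000e-02 1.5879e+02] F [ 5.8 -1.   2.7] w 0.0514 | shares [ 0.211 -0.027 -0.001] spin -0.0001
```

Fz dropped by about 3 N, so the catch is coming up behind the strip, and its ramp is now pushing forward. I'll feel onward for the stop.

```bash
python3 -m creep '[[[-0.003,0,0],0,1],[[-0.003,0,0],0,1],[[-0.002,0,0],0,1],[[0,0,0],0,1],[[0,0,0],0,1],[[0,0,0],0,1],[[0,0,0],0,1],[[0,0,0],0,1]]'
python3 -c "
from h import *
togo([.4788,.1242,.043],158.8)"
```

```text
clock: 15.0
ee_pos: [0.5036, 0.1181, 0.0429]
eef_rot: [180.0, -0.0, 158.8]
force: [0.4, 0.5, 7.2]
grip_width: 0.0508
grasp_force: 53.2
clock 15.0 pos [0.5036 0.1181 0.0429] rot [ 1.8000e+02 -4.0000e-02  1.5881e+02] F [0.4 0.5 7.2] w 0.0508 | shares [ 0.211 -0.027 -0.   ] spin 0.0
```

```bash
python3 -m creep '[[[-0.003,0,0],0,1],[[-0.003,0,0],0,1],[[0,0,0],0,1],[[0,0,0],0,1],[[0,0,0],0,1],[[0,0,0],0,1],[[0,0,0],0,1],[[0,0,0],0,1]]'
python3 m.py d3
```

```text
clock: 15.8
ee_pos: [0.5039, 0.1179, 0.0429]
eef_rot: [-180.0, -0.1, 158.8]
force: [-1.4, 1.4, 7.2]
grip_width: 0.051
grasp_force: 53.3
clock 15.8 pos [0.5039 0.1179 0.0429] rot [-1.8000e+02 -9.0000e-02  1.5882e+02] F [-1.4  1.4  7.2] w 0.051 | shares [ 0.214 -0.027 -0.   ] spin 0.0001
base frame TCP [0.0137 0.0032]
side 213 [14.4  1.6] [ 56.5 157.3] 89.67 z rear/front 0.0675 0.0666
top 136 [12.9  0.6] [ 52.1 158. ] 89.42 z rear/front 0.0693 0.0685
```

View pics/d3.png

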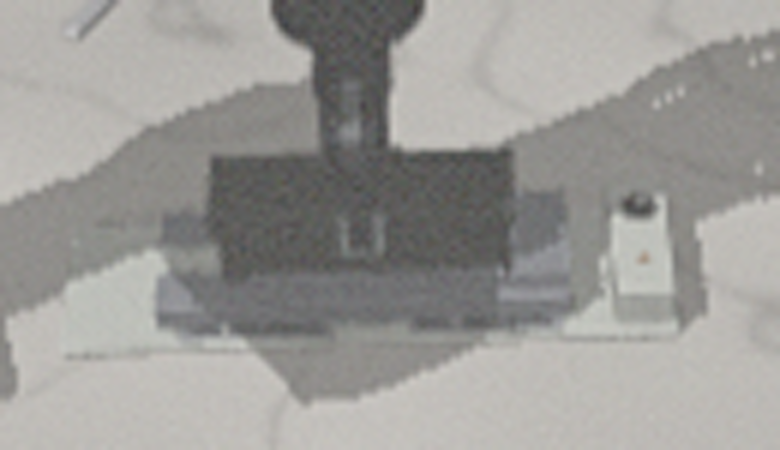

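The strip is at base x ≈ 13.7 mm, where home is expected. I'll feel the stop once more and check the nib's height by depth.

```bash
python3 -m creep '[[[-0.004,0,0],0,1],[[-0.004,0,0],0,1],[[-0.004,0,0],0,1],[[0,0,0],0,1],[[0,0,0],0,1],[[0,0,0],0,1],[[0,0,0],0,1],[[0,0,0],0,1]]'
cat > nib.py <<'E'
from h import *
togo([.4788,.1242,.043],158.8)
o=np.array([.490,.1199]); a=np.radians(-21.2); B=np.array([[np.cos(a),-np.sin(a)],[np.sin(a),np.cos(a)]])
for n in('side','top'):
    Z=[]
    for _ in range(4):
        f=snap(n); Z.append(f['range_z'])
    f['range_z']=np.median(Z,0)
    for l,F in(('start',np.load(n+'0.npy',allow_pickle=True).item()),('now',f)):
        p=cloud(F); q=(p[...,:2]-o)@B*1e3; z=p[...,2]
        print(n,l,[(X,(round(float(np.median(z[m])*1e3),1),int(m.sum()))) for X in range(-96,-54,3) for m in [(abs(q[...,0]-X)<1.5)&(abs(q[...,1])<9)] if m.sum()])
E
python3 nib.py
```

```text
clock: 16.75
ee_pos: [0.5053, 0.1175, 0.0429]
eef_rot: [180.0, -0.1, 158.8]
force: [-1.7, 0.8, 6.7]
grip_width: 0.0509
grasp_force: 53.3
clock 16.75 pos [0.5053 0.1175 0.0429] rot [ 1.8000e+02 -9.0000e-02  1.5882e+02] F [-1.7  0.8  6.7] w 0.0509 | shares [ 0.226 -0.027 -0.   ] spin 0.0001
side start [(-96, (17.5, 1)), (-93, (20.9, 3)), (-90, (20.5, 4)), (-87, (20.0, 3)), (-84, (20.8, 3)), (-81, (18.4, 1)), (-78, (20.7, 3)), (-75, (22.6, 4)), (-72, (21.1, 2)), (-69, (21.9, 4)), (-66, (23.5, 5)), (-63, (25.1, 4)), (-60, (21.7, 4)), (-57, (21.7, 4))]
side now [(-96, (392.9, 4)), (-93, (206.8, 8)), (-90, (206.3, 8)), (-87, (388.0, 9)), (-84, (384.8, 9)), (-81, (385.9, 12)), (-78, (382.5, 11)), (-75, (376.3, 15)), (-72, (376.0, 15)), (-69, (374.5, 18)), (-66, (370.1, 18)), (-63, (359.4, 24)), (-60, (361.9, 21)), (-57, (205.2, 6))]
top start [(-96, (20.2, 3)), (-93, (22.4, 7)), (-90, (21.9, 6)), (-87, (24.0, 8)), (-84, (23.2, 7)), (-81, (20.6, 7)), (-78, (22.6, 7)), (-75, (20.9, 8)), (-72, (22.5, 7)), (-69, (21.5, 6)), (-66, (27.4, 7)), (-63, (24.2, 6)), (-60, (19.8, 8)), (-57, (21.7, 6))]
top now [(-96, (393.8, 9)), (-93, (393.3, 10)), (-90, (392.2, 13)), (-87, (389.8, 21)), (-84, (378.3, 21)), (-81, (376.7, 27)), (-78, (362.9, 25)), (-75, (365.8, 23)), (-72, (358.6, 20)), (-69, (353.2, 22)), (-66, (355.0, 20)), (-63, (338.7, 23)), (-60, (329.1, 27)), (-57, (311.6, 4))]
```

It still moved 1.4 mm freely, so that isn't the stop yet. I'll carry on in small steps.

```bash
sed -i 's/(abs(q\[...,1\])<9)\]/(abs(q[...,1])<9)\&(z<.09)]/; s/f=np\.XX//' nib.py
python3 -m creep '[[[-0.004,0,0],0,1],[[-0.004,0,0],0,1],[[0,0,0],0,1],[[0,0,0],0,1],[[0,0,0],0,1],[[0,0,0],0,1],[[0,0,0],0,1],[[0,0,0],0,1]]'
python3 nib.py | grep -v start
```

```text
clock: 17.95
ee_pos: [0.5055, 0.1174, 0.0429]
eef_rot: [-180.0, -0.2, 158.8]
force: [-4.9, 1.4, 11.3]
grip_width: 0.0515
grasp_force: 53.6
clock 17.95 pos [0.5055 0.1174 0.0429] rot [-179.99   -0.2   158.83] F [-4.9  1.4 11.3] w 0.0515 | shares [ 0.228 -0.027  0.   ] spin 0.0001
side now [(-93, (21.5, 4)), (-90, (21.5, 4)), (-87, (20.6, 4)), (-84, (22.7, 2)), (-81, (20.9, 5)), (-78, (20.7, 3)), (-75, (20.7, 3)), (-72, (20.8, 4)), (-69, (21.8, 3)), (-66, (25.2, 5)), (-63, (28.1, 9)), (-60, (65.5, 5)), (-57, (56.1, 4))]
top now [(-63, (70.3, 2)), (-60, (67.3, 4)), (-57, (42.7, 2))]
```

```bash
python3 -m creep '[[[-0.003,0,-0.002],0,1],[[-0.002,0,-0.002],0,1],[[0,0,0],0,1],[[0,0,0],0,1],[[0,0,0],0,1],[[0,0,0],0,1],[[0,0,0],0,1],[[0,0,0],0,1]]'
python3 nib.py | grep -v start; python3 m.py d4|tail -2
```

```text
clock: 19.15
ee_pos: [0.5054, 0.1174, 0.0429]
eef_rot: [-180.0, -0.3, 158.8]
force: [-7.3, 1.9, 8.8]
grip_width: 0.0509
grasp_force: 53.5
clock 19.15 pos [0.5054 0.1174 0.0429] rot [-179.97   -0.29  158.83] F [-7.3  1.9  8.8] w 0.0509 | shares [ 0.227 -0.027  0.   ] spin 0.0002
side now [(-93, (21.3, 4)), (-90, (21.3, 4)), (-87, (22.0, 4)), (-84, (22.3, 3)), (-81, (20.8, 3)), (-78, (20.8, 4)), (-75, (20.3, 3)), (-72, (19.6, 3)), (-69, (20.3, 4)), (-66, (25.4, 5)), (-63, (27.1, 9)), (-60, (65.3, 5)), (-57, (57.5, 4))]
top now [(-63, (69.1, 1)), (-60, (67.6, 5)), (-57, (25.3, 1))]
side 216 [15.8  1. ] [ 56.7 157.8] 89.99 z rear/front 0.0667 0.0666
top 132 [14.5 -0. ] [158.   52.6] 0.07 z rear/front 0.07 0.0687
```

View pics/d4.png

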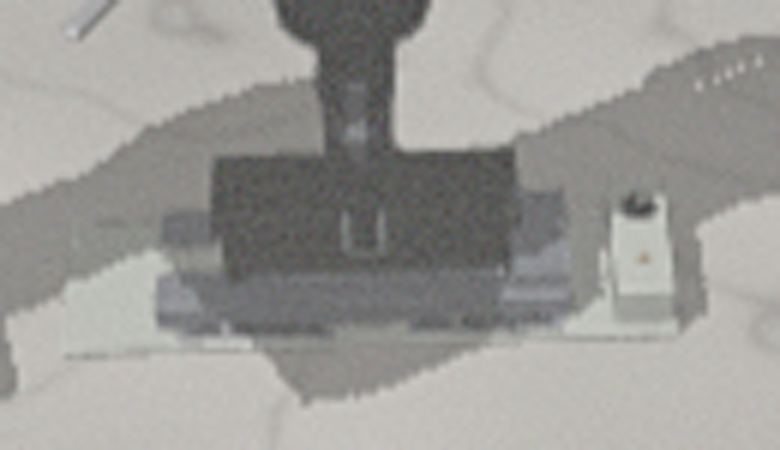

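This is a firm stop: no further motion, Fx at -7 N, and the nib reads 25–27 mm high behind the rear wall, so the catch is up. I'll ease off, release and rise.

```bash
python3 -m creep '[[[0.004,0,-0.002],0,1],[[0.002,0,-0.003],0,1],[[0,0,0],0,1],[[0,0,0],0,1],[[0,0,0],0,0.3],[[0,0,0],0,0.1],[[0,0,0],0,-0.2],[[0,0,0],0,-0.6]]' 20
python3 -m creep '[[[0,0,0],0,-1],[[0,0,0],0,-1],[[0,0,0],0,-1],[[0,0,-0.05],0,-1],[[0,0,-0.1],0,-1],[[0,0,-0.2],0,-1],[[0,0,-0.3],0,-1],[[0,0,-0.3],0,-1]]'
python3 -m creep '[[[0,-0.2,-0.2],0,-1],[[0,-0.3,0],0,-1],[[0,-0.35,0],0,-1],[[0,-0.35,0],0,-1],[[0,-0.3,0],0,-1],[[0,-0.2,0],0,-1],[[0,0,0],0,-1],[[0,0,0],0,-1]]'
python3 nib.py | grep -v start
python3 - <<'E'
from h import *
o=np.array([.490,.1199]); a=np.radians(-21.2); B=np.array([[np.cos(a),-np.sin(a)],[np.sin(a),np.cos(a)]])
im=[]
for n,(r,c) in(('top',(110,150)),('side',(85,240))):
    f=snap(n); p=cloud(f); q=(p[...,:2]-o)@B; z=p[...,2]; x=q[...,0]
    k=(f['img'].max(2)<110)&(z>.055)&(z<.08)&(abs(q[...,1])<.05)&(x>-.12)&(x<.12)
    R=cv2.minAreaRect((q[k]*1000).astype(np.float32)); print(n,k.sum(),np.round(R[0],1),np.round(R[1],1),round(R[2],2),'z',[np.median(z[k&(x<-.04)&(z>.062)]).round(4),np.median(z[k&(x>.06)&(z>.062)]).round(4)])
    im.append(cv2.resize(f['img'][r:r+100,c:c+130],None,fx=3,fy=3,interpolation=cv2.INTER_CUBIC))
i=np.hstack(im); cv2.imwrite('pics/e1.png',(np.clip((i/255.)**.6*255,0,255)).astype(np.uint8)[:,:,::-1])
E
```

```text
clock: 20.5
ee_pos: [0.5061, 0.1166, 0.043]
eef_rot: [-179.9, -0.1, 158.8]
force: [0.2, -1.3, -0.1]
grip_width: 0.0639
grasp_force: 0.0
clock: 21.3
ee_pos: [0.5065, 0.1167, 0.1599]
eef_rot: [180.0, 0.0, 158.8]
force: [-0.1, -0.5, 0.4]
grip_width: 0.0854
grasp_force: 0.0
clock: 22.1
ee_pos: [0.4331, -0.0736, 0.1827]
eef_rot: [180.0, 0.1, 158.7]
force: [0.6, -0.4, -0.6]
grip_width: 0.0855
grasp_force: 0.0
clock 22.1 pos [ 0.4331 -0.0736  0.1827] rot [1.7997e+02 9.0000e-02 1.5873e+02] F [ 0.6 -0.4 -0.6] w 0.0855 | shares [0.244 1.673 1.165] spin -0.0004
side now [(-93, (22.0, 4)), (-90, (21.3, 4)), (-87, (21.2, 4)), (-84, (21.1, 4)), (-81, (22.6, 2)), (-78, (19.8, 5)), (-75, (20.3, 2)), (-72, (21.4, 3)), (-69, (20.5, 4)), (-66, (25.2, 4)), (-63, (26.8, 9)), (-60, (65.0, 4)), (-57, (56.4, 4))]
top now [(-96, (14.8, 5)), (-93, (23.2, 7)), (-90, (22.5, 7)), (-87, (22.8, 7)), (-84, (23.5, 7)), (-81, (22.1, 8)), (-78, (24.0, 6)), (-75, (22.0, 7)), (-72, (24.4, 8)), (-69, (23.4, 6)), (-66, (27.7, 3)), (-63, (68.5, 7)), (-60, (65.5, 11)), (-57, (26.5, 6))]
top 426 [14.5  0.9] [157.7  54.3] 0.58 z [np.float64(0.0679), np.float64(0.0678)]
side 325 [15.8  1.9] [158.1  58.6] 0.04 z [np.float64(0.066), np.float64(0.0661)]
```

View pics/e1.png

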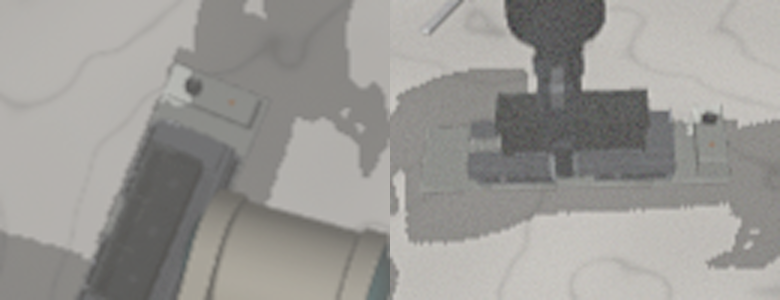

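The strip lies level (equal rim height at both ends), butted against the lip. The nib stands 5 mm proud behind it in both views, and the arm is clear. Handing in.

```bash
python3 -c "
from workcell import order
print(order.hand_in())"
```

```text
the job is handed in; nothing more can be done
None
```

I laid the leftmost strip on the bed, slid it under the lip until it met a firm stop at about 7 N, and let go of it with the catch up behind it; the job was handed in at about 22 s, but no verdict came back.

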